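Put the master balls back on the ball rail in order of size

TASK

Put the four master balls of the measuring microscope back on their rail, one in each cup and in order of size: the smallest in the cup next to the red end cap, the largest in the cup next to the black one. Set every ball down gently into its cup without dropping it, let go, and leave the eyepiece standing where it is.

Things in the scene. Friction and masses are not known exactly. Their poses are not given: they have to be found in the camera images.
- ball_26: Black silicon-nitride master ball, diameter 26 mm, the smallest, about 30 g. Origin at the centre of the ball (its axes mean nothing: it rolls). At the start it stands loose on a pale grey silicone rest ring (23 mm across, 12 mm tall, fixed, narrower than the ball), its centre 23 mm above the work surface; seated in a cup of the rail its centre is 57 mm above the work surface.
- ball_34: White ceramic master ball, diameter 34 mm, the second smallest, about 125 g. Origin at the centre of the ball (its axes mean nothing: it rolls). At the start it stands loose on a pale grey silicone rest ring (23 mm across, 12 mm tall, fixed, narrower than the ball), its centre 28 mm above the work surface; seated in a cup of the rail its centre is 62 mm above the work surface.
- ball_42: Bright grey steel master ball, diameter 42 mm, the second largest, about 300 g. Origin at the centre of the ball (its axes mean nothing: it rolls). At the start it stands loose on a pale grey silicone rest ring (23 mm across, 12 mm tall, fixed, narrower than the ball), its centre 33 mm above the work surface; seated in a cup of the rail its centre is 67 mm above the work surface.
- ball_50: Gold-coloured coated steel master ball, diameter 50 mm, the largest, about 510 g. Origin at the centre of the ball (its axes mean nothing: it rolls). At the start it stands loose on a pale grey silicone rest ring (23 mm across, 12 mm tall, fixed, narrower than the ball), its centre 37 mm above the work surface; seated in a cup of the rail its centre is 71 mm above the work surface.
- cup_a: One of four identical fixed blue carriers in a straight row on the rail, 62 to 82 mm apart, in any order of letters. On top a white nylon cup, 23 mm across, hollow 19 mm wide and 9 mm deep, rim 48 mm above the work surface: a ball rests on its rim. Origin on the cup's axis, 46 mm below the rim. x: across the rail; y: along it. A low thumbscrew sticks out to -x.
- cup_b: One of four identical fixed blue carriers in a straight row on the rail, 62 to 82 mm apart, in any order of letters. On top a white nylon cup, 23 mm across, hollow 19 mm wide and 9 mm deep, rim 48 mm above the work surface: a ball rests on its rim. Origin on the cup's axis, 46 mm below the rim. x: across the rail; y: along it. A low thumbscrew sticks out to -x.
- cup_c: One of four identical fixed blue carriers in a straight row on the rail, 62 to 82 mm apart, in any order of letters. On top a white nylon cup, 23 mm across, hollow 19 mm wide and 9 mm deep, rim 48 mm above the work surface: a ball rests on its rim. Origin on the cup's axis, 46 mm below the rim. x: across the rail; y: along it. A low thumbscrew sticks out to -x.
- cup_d: One of four identical fixed blue carriers in a straight row on the rail, 62 to 82 mm apart, in any order of letters. On top a white nylon cup, 23 mm across, hollow 19 mm wide and 9 mm deep, rim 48 mm above the work surface: a ball rests on its rim. Origin on the cup's axis, 46 mm below the rim. x: across the rail; y: along it. A low thumbscrew sticks out to -x.
- red_cap: Red plastic end cap of the ball rail, 44 x 12 x 19 mm, which marks the rail's zero end; the other end has a black cap. It may be at either end of the rail. Fixed. Origin under its centre, 2 mm above the work surface, on the line of the row of cups, 58 to 68 mm from the nearest cup and 274 to 284 mm from the farthest. y axis: along the rail.
- eyepiece: Microscope eyepiece, black with a grey band, standing upright and loose among the balls; 37 mm across, 62 mm tall, 90 g. Not to be moved. Origin at the centre of its underside.
Things that resemble listed ones, but are neither listed nor needed, are in the scene too. What is shaped like the ball_34 but pink is not meant.

How it is judged:
By the outcome, as a careful person would: the job done as asked, in the order asked, and still so for the second after the job is handed in, with the robot touching nothing.
It also fails if it takes over 96 s, if anything falls off the work surface, if the arm or the gripper's body presses on something with over 40 N, if the wrist force passes 120 N, or if a joint passes its speed limit or range.

ROBOT

A 7-joint arm with a two-finger parallel gripper is mounted at the origin on the work surface. World frame = base frame: x ahead of the robot, y to its left, z up, the work surface at z = 0. Lengths are in mm, angles in rad, forces in N, time in s.
With the tool pointing down it reaches from about 350 to 900 mm from the base axis. Payload 19.9 kg.
Tool frame: the origin (TCP) lies midway between the tips of the shut fingers; the grasp point (between the pads) lies 19 mm behind it; z points along the fingers, y is the direction in which the jaws open and shut (so a half turn about z gives the same grasp; the last joint's range is limited). The gripper opens to 94 mm and grips with 3 to 60 N. Pads are 16 mm wide; open, the fingers measure 119 mm over their backs; the gripper's body (75 mm by 177 mm) begins 78 mm behind the grasp point.
Start: joints at [1.218, 0.417, -0.01, 1.614, 0.005, 1.111, -0.053], TCP at [191.131, -595.036, 205.425] pointing down, gripper open.
Joint ranges: [-2.81, 2.81], [-0.39, 2.02], [-1.27, 1.25], [0.06, 2.57], [-1.19, 4.33], [0.19, 2], [-2.82, 2.82]. Speed limits (rad/s): [1.89, 1.89, 2.39, 2.39, 3.01, 3.01, 3.01].

INTERFACE

Orientations are given as a unit quaternion [w, x, y, z].
In Python, from cell import status, eyes, order gives the robot as it stands.
- The arm moves only by the tool move_arm, never from a script. Its argument "commands" is a list of rows, each an object of numbers: "dx", "dy", "dz": the shift along the tool's x, y, z in m; "wx", "wy", "wz": the turn, a rotation vector about the tool's x, y, z in rad; "claw": the gripper command: -1 is shut, 1 is fully open, values between are in proportion. A call has 1 to 5 rows; each row is the pose to reach, as a shift and turn from the pose commanded when the call began, along the tool's axes at that moment; what a row does not reach only later rows make up. A row lasts 1/8 s, in which the tool goes at most 62.5 mm and 10.7 degrees, less where a joint would pass 70% of its speed; a pose out of reach is approached as far as the arm can. A call with a gripper value outside its range is refused whole. The fingers move at their own pace and stop on an object; "squeeze" is the grip in N (left out, the last holds). Time passes only in rows, so rows that repeat a pose let the fingers close. It gives the time, the measured TCP pose, the force and the opening at its end, in the units of the state.
- status.get_state(): the state, without advancing time (a new reading comes with each control period).
- eyes.get_image(name): name is "side" or "top"; returns a dict with "image" (480x640x3 uint8, blue, green, red), "fx", "fy", "cx", "cy" (pixels), "T" (4x4, takes a point from camera to world coordinates). Camera axes: x right, y up, looking along -z (the intrinsics and any distortion apply to the point x, -y, -z); pixel columns grow to the right and rows downward; lengths in mm; the calibration is good to about 2 mm. A picture is of the moment at which its call begins. There is no depth.
- order.sign_off(): hands the job in, once; it reports no verdict.
The state is a dict: "clock": time; "qpos": joint angles; "joint_vel": joint speeds; "effort": joint torques, N m; "eef_pos": TCP position; "orientation": TCP orientation; "wrist_force": force on the tool from outside, world axes, zero at the start; "torque": the same for the moment, N m; "opening": opening from 0.0 (shut) to 1.0 (fully open).
Only numpy, scipy, OpenCV 4.12 (cv2) and the standard library are available. Lean on these libraries where they do the work, as an engineer would, in place of code of your own. Each camera call takes 0.05 s, during which the arm holds its last target. There are 200 camera calls.

## Working session

There is one attempt and no reset: what is moved stays moved. The work goes in short steps, Python scripts to look and compute and a tool call to move; the robot and the scene stay as the last step left them, time stands still between calls to the robot, and variables do not carry over. Pictures are saved under pics/ and viewed, about 12 in all and at most 16, crops included, and the job is handed in when it is done.

Besides the shell and the picture viewer there is one more tool, called as name([rows], argument=value, ...), one row to a line, values as JSON. move_arm: Moves the arm, as the interface text tells. Its arguments: {"type":"object","properties":{"commands":{"type":"array"},"squeeze":{"type":"number"}},"required":["commands"]}

```bash
ls; mkdir -p pics; python3 - <<'E'
from cell import status, eyes
import cv2
s=status.get_state()
for k,v in s.items(): print(k,v)
for n in("side","top"):
    d=eyes.get_image(n); cv2.imwrite(f"pics/{n}0.png",d["image"]); print(n,{k:v for k,v in d.items() if k!="image"})
E
```

```text
pics
clock 0.0
qpos [ 1.21846116  0.41797716 -0.0103141   1.61418142  0.00472014  1.11070493
 -0.05296367]
joint_vel [-1.21023582e-03  3.67701339e-04 -1.00023295e-03  7.14451235e-04
  1.23393303e-03  9.75418940e-04 -7.40988999e-05]
effort [-5.49902506e-04 -8.51257253e+01  6.37926813e-01 -4.25987363e+01
 -4.89804754e-02  1.87421992e-02  1.92868042e-04]
eef_pos [ 191.02847594 -594.68531417  204.82021215]
orientation [-6.05746104e-04  9.87941855e-01  1.54824099e-01 -1.48612156e-04]
wrist_force [-0.72194042  0.11739799 -0.17877307]
torque [ 0.05939032 -0.00510119 -0.0508771 ]
opening 0.9978050596081592
side {'fx': 449.85390466274436, 'fy': 449.85390466274436, 'cx': 317.8899781579547, 'cy': 251.1816018582152, 'T': array([[-6.74791364e-01,  5.73192682e-01, -4.64872847e-01,
         3.31058530e+01],
       [-7.37970110e-01, -5.17637454e-01,  4.32956791e-01,
         4.30603383e+02],
       [ 7.53206710e-03,  6.35217769e-01,  7.72296351e-01,
         8.38049770e+02],
       [ 0.00000000e+00,  0.00000000e+00,  0.00000000e+00,
         1.00000000e+00]])}
top {'fx': 459.7580347187163, 'fy': 459.7580347187163, 'cx': 320.46952986712546, 'cy': 232.45561622364298, 'T': array([[ 1.55466416e-02,  9.97467388e-01, -6.94054223e-02,
         4.41867380e+02],
       [-9.99774908e-01,  1.65097922e-02,  1.33251420e-02,
         9.16995347e+00],
       [ 1.44372637e-02,  6.91826386e-02,  9.97499538e-01,
         9.24344203e+02],
       [ 0.00000000e+00,  0.00000000e+00,  0.00000000e+00,
         1.00000000e+00]])}
```

View pics/top0.png

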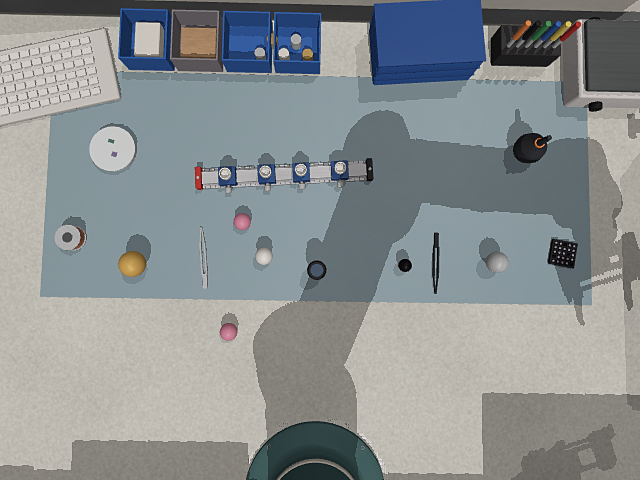

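View pics/side0.png

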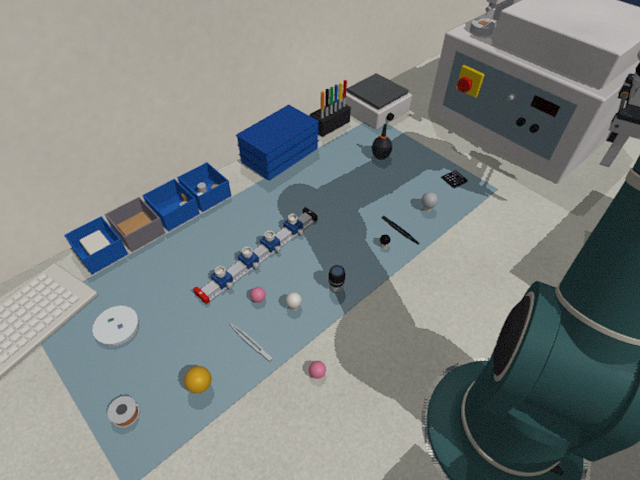

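The top view shows gold at about (132,264), white (264,256), eyepiece (317,270), black (405,265) and steel (497,262). The cups are at about (226,175), (265,172), (301,171) and (340,168). The red cap is on the left at (199,177). The side view agrees with this. I'll enlarge both views next.

```bash
python3 - <<'E'
import cv2, numpy as np
t=cv2.imread("pics/top0.png"); s=cv2.imread("pics/side0.png")
def crop(im,x,y,w,h,k): 
    return cv2.resize(im[y:y+h,x:x+w],None,fx=k,fy=k,interpolation=cv2.INTER_CUBIC)
def grid(c,x,y,k,st):
    for u in range((x//st+1)*st,x+c.shape[1]//k,st): cv2.line(c,((u-x)*k+k//2,0),((u-x)*k+k//2,8),(0,255,255),1); cv2.putText(c,str(u),((u-x)*k-8,18),0,.35,(0,255,255),1)
    for v in range((y//st+1)*st,y+c.shape[0]//k,st): cv2.line(c,(0,(v-y)*k+k//2),(8,(v-y)*k+k//2),(0,255,255),1); cv2.putText(c,str(v),(8,(v-y)*k+4),0,.35,(0,255,255),1)
    return c
a=grid(crop(t,190,152,95,45,8),190,152,8,5); b=grid(crop(t,285,147,95,45,8),285,147,8,5)
cv2.imwrite("pics/rail_top.png",np.vstack([a[:300],b[:300]]))
cv2.imwrite("pics/rail_side.png",grid(crop(s,190,200,133,100,6),190,200,6,10))
R=[grid(crop(t,x-16,y-16,32,32,8),x-16,y-16,8,5) for x,y in((132,264),(264,256),(317,270),(405,265),(497,262))]
R.append(R[0]*0)
cv2.imwrite("pics/balls_top.png",np.vstack([np.hstack(R[:3]),np.hstack(R[3:])]))
R=[grid(crop(s,x-16,y-16,32,32,8),x-16,y-16,8,5) for x,y in((198,380),(294,301),(337,276),(385,240),(429,201))]
R.append(R[0]*0)
cv2.imwrite("pics/balls_side.png",np.vstack([np.hstack(R[:3]),np.hstack(R[3:])]))
E
```

```text
(no output)
```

View pics/rail_top.png

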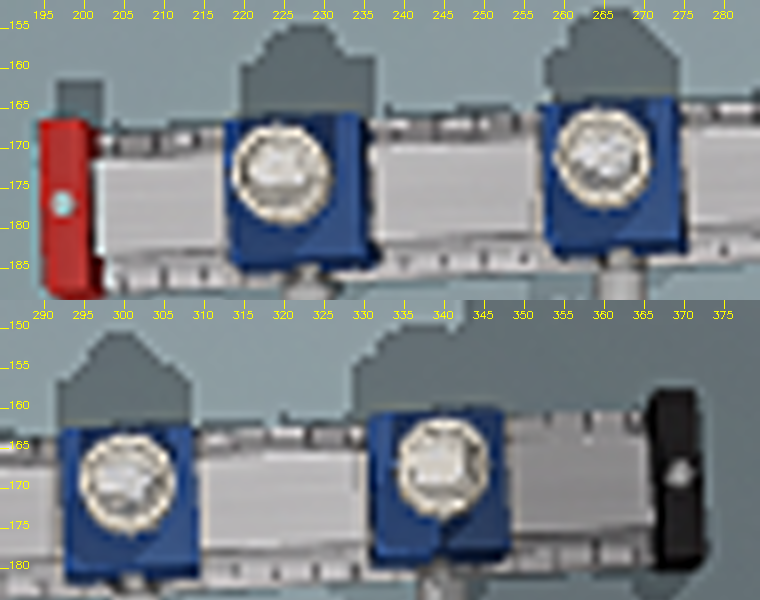

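View pics/rail_side.png

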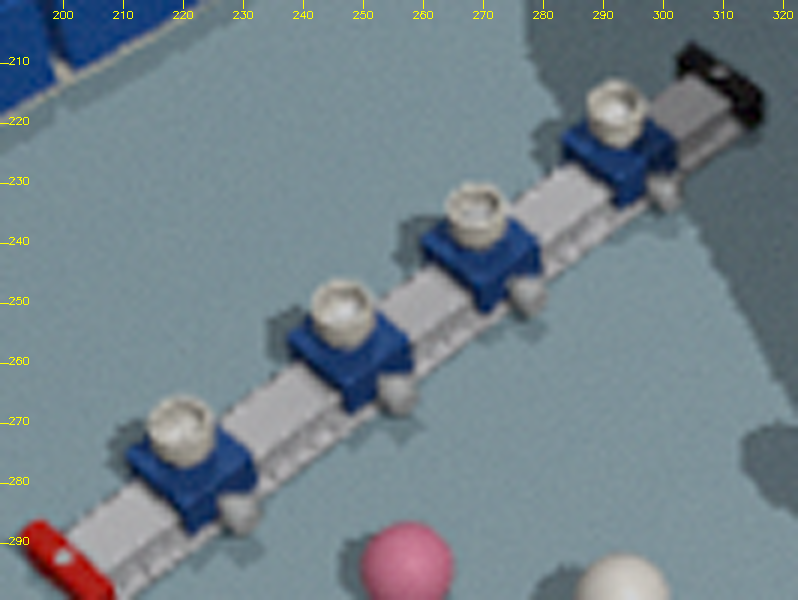

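View pics/balls_top.png

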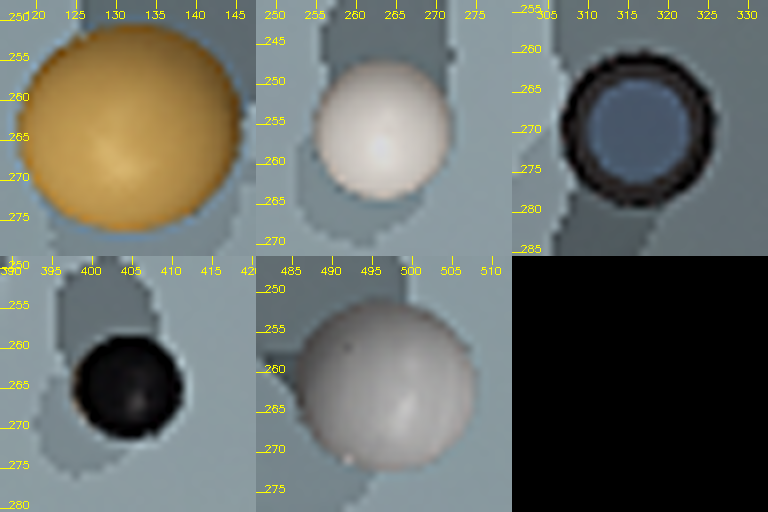

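View pics/balls_side.png

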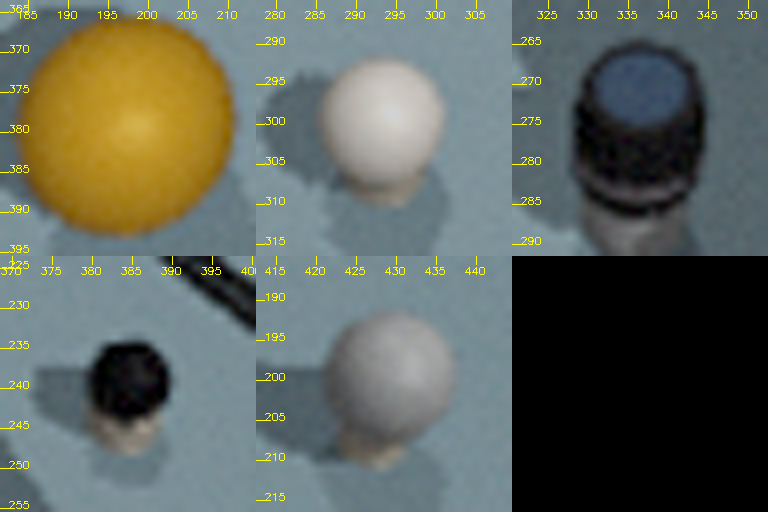

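The crops give sub-pixel centres for the cups (rim), balls and eyepiece top in both views. Next I'll intersect each ray with its known height and compare the cameras.

```bash
cat > h.py <<'E'
import numpy as np, cv2
from cell import status, eyes
C={"top":(459.758,320.4695,232.4556,np.array([[1.55466416e-02,9.97467388e-01,-6.94054223e-02,441.867],[-9.99774908e-01,1.65097922e-02,1.33251420e-02,9.16995],[1.44372637e-02,6.91826386e-02,9.97499538e-01,924.344]])),
"side":(449.8539,317.89,251.1816,np.array([[-6.74791364e-01,5.73192682e-01,-4.64872847e-01,33.1058],[-7.37970110e-01,-5.17637454e-01,4.32956791e-01,430.603],[7.53206710e-03,6.35217769e-01,7.72296351e-01,838.0498]]))}
def ray(n,p):
    f,cx,cy,T=C[n]; return T[:,3],T[:,:3]@np.array([(p[0]-cx)/f,-(p[1]-cy)/f,-1])
def at(n,p,z):
    o,d=ray(n,p); return (o+d*(z-o[2])/d[2])[:2]
def tri(p,q):
    A=[];b=[]
    for n,u in(("top",p),("side",q)):
        o,d=ray(n,u); d=d/np.linalg.norm(d); P=np.eye(3)-np.outer(d,d); A.append(P); b.append(P@o)
    return np.linalg.lstsq(np.vstack(A),np.hstack(b),rcond=None)[0]
E
python3 - <<'E'
from h import *
np.set_printoptions(precision=1,suppress=True)
D={"cup1":((224.6,173.1),(219.8,269.5),48),"cup2":((264.9,171.25),(247,250.2),48),"cup3":((300.4,169.5),(268.8,233.8),48),"cup4":((339.75,167.5),(292.2,216.7),48),
"gold":((131.6,263.4),(197.4,379.2),37),"white":((263.4,255.8),(293.1,299.6),28),"eye":((316.3,269.75),(336.6,270.5),62),"black":((404.5,264.9),(384.7,239),23),"steel":((496.6,261.75),(429.25,199.4),33)}
for k,(p,q,z) in D.items(): print(k,at("top",p,z),at("side",q,z),tri(p,q),z)
E
```

```text
cup1 [614.2 183.5] [614.6 182.7] [613.8 183.2  49.2] 48
cup2 [619.2 106.3] [618.9 105.4] [618.8 105.9  48.6] 48
cup3 [623.9  38. ] [624.8  37.5] [623.7  38.1  49.3] 48
cup4 [629.2 -37.8] [630.4 -39.1] [628.6 -37.7  50.3] 48
gold [438.2 358. ] [437.8 356.8] [437.9 357.2  37.7] 37
white [456.9 107.4] [457.2 106.4] [456.7 107.1  29.3] 28
eye [431.9   4.4] [433.3   2. ] [431.7   4.2  65.6] 62
black [ 443.5 -168.6] [ 444.1 -171.1] [ 443.1 -168.5   25.8] 23
steel [ 452.4 -346.3] [ 453.1 -348.9] [ 452.  -345.6   35.9] 33
```

Both cameras agree to 1–2.5 mm. Red is next to cup1, so black goes to cup1, white to cup2, steel to cup3 and gold to cup4. I'll start by turning the tool so the jaws open along world x and heading for steel.

move_arm([
  {"dx":0.325,"dy":-0.157,"dz":0,"wz":-1.26,"claw":1},
  {"dx":0.325,"dy":-0.157,"dz":0,"wz":-1.26,"claw":1},
  {"dx":0.325,"dy":-0.157,"dz":0,"wz":-1.26,"claw":1},
  {"dx":0.325,"dy":-0.157,"dz":0,"wz":-1.26,"claw":1},
  {"dx":0.325,"dy":-0.157,"dz":0,"wz":-1.26,"claw":1},
], squeeze=15)

```text
$.commands[0]: bad value
```

move_arm([
  {"dx":0.325,"dy":-0.157,"dz":0.0,"wx":0.0,"wy":0.0,"wz":-1.26,"claw":1.0},
  {"dx":0.325,"dy":-0.157,"dz":0.0,"wx":0.0,"wy":0.0,"wz":-1.26,"claw":1.0},
  {"dx":0.325,"dy":-0.157,"dz":0.0,"wx":0.0,"wy":0.0,"wz":-1.26,"claw":1.0},
  {"dx":0.325,"dy":-0.157,"dz":0.0,"wx":0.0,"wy":0.0,"wz":-1.26,"claw":1.0},
  {"dx":0.325,"dy":-0.157,"dz":0.0,"wx":0.0,"wy":0.0,"wz":-1.26,"claw":1.0},
], squeeze=15)

```text
clock: 0.72
eef_pos: [418.5, -378.0, 205.4]
orientation: [-0.0, 0.81, 0.587, -0.0]
wrist_force: [-0.1, -1.9, -0.5]
opening: 1.004
```

move_arm([
  {"dx":0.04,"dy":0.0225,"dz":0.03,"wx":0.0,"wy":0.0,"wz":-0.317,"claw":1.0},
  {"dx":0.04,"dy":0.0225,"dz":0.09,"wx":0.0,"wy":0.0,"wz":-0.317,"claw":1.0},
  {"dx":0.04,"dy":0.0225,"dz":0.09,"wx":0.0,"wy":0.0,"wz":-0.317,"claw":1.0},
  {"dx":0.04,"dy":0.0225,"dz":0.09,"wx":0.0,"wy":0.0,"wz":-0.317,"claw":1.0},
])

```text
clock: 1.23
eef_pos: [451.7, -349.7, 117.2]
orientation: [0.001, 0.71, 0.704, -0.0]
wrist_force: [0.2, -1.3, 0.5]
opening: 0.997
```

```bash
python3 - <<'E'
from h import *
s=status.get_state(); print(s["eef_pos"],s["orientation"],s["qpos"])
t=eyes.get_image("top")["image"]; d=eyes.get_image("side")["image"]
a=t[210:310,440:560]; b=d[150:250,370:490]
cv2.imwrite("pics/st1.png",cv2.resize(np.hstack([a,b]),None,fx=3.3,fy=3.3,interpolation=cv2.INTER_CUBIC))
E
```

```text
[ 451.70102805 -349.67721169  117.1537999 ] [ 5.21204942e-04  7.10491881e-01  7.03705204e-01 -1.11428830e-05] [ 0.89057383  0.44588606 -0.36130834  1.82102147  0.19489321  0.90837442
  0.43172764]
```

View pics/st1.png

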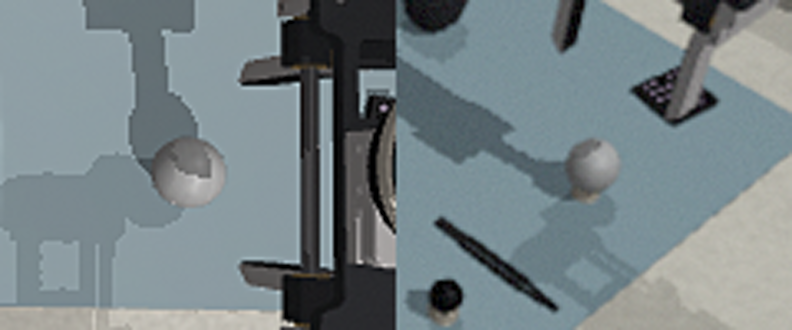

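The tool is above the steel ball with the jaws straddling it along x. I'll check tip against TCP roughly.

```bash
python3 - <<'E'
from h import *
for v in(75,268,172): print(at("top",(240/3.3+440-.3,v/3.3+210-.3),117))
E
```

```text
[ 503.7189102  -341.58575805]
[ 400.76174004 -340.19484233]
[ 451.74614743 -340.88362402]
```

The top camera and the robot agree within 1 mm. Now I'll go down to the steel ball.

move_arm([
  {"dx":0.003,"dy":0.0005,"dz":0.05,"wx":0.0,"wy":0.0,"wz":0.0,"claw":1.0},
  {"dx":0.003,"dy":0.0005,"dz":0.09,"wx":0.0,"wy":0.0,"wz":0.0,"claw":1.0},
  {"dx":0.003,"dy":0.0005,"dz":0.102,"wx":0.0,"wy":0.0,"wz":0.0,"claw":1.0},
  {"dx":0.003,"dy":0.0005,"dz":0.102,"wx":0.0,"wy":0.0,"wz":0.0,"claw":0.2},
  {"dx":0.003,"dy":0.0005,"dz":0.102,"wx":0.0,"wy":0.0,"wz":0.0,"claw":0.05},
])

```text
clock: 1.95
eef_pos: [452.9, -346.6, 15.3]
orientation: [0.001, 0.709, 0.705, 0.0]
wrist_force: [-0.3, 0.3, -0.7]
opening: 0.828
```

move_arm([
  {"dx":0.0,"dy":0.0,"dz":0.0,"wx":0.0,"wy":0.0,"wz":0.0,"claw":-0.3},
  {"dx":0.0,"dy":0.0,"dz":0.0,"wx":0.0,"wy":0.0,"wz":0.0,"claw":-0.3},
  {"dx":0.0,"dy":0.0,"dz":0.0,"wx":0.0,"wy":0.0,"wz":0.0,"claw":-0.3},
  {"dx":0.0,"dy":0.0,"dz":0.0,"wx":0.0,"wy":0.0,"wz":0.0,"claw":-0.3},
], squeeze=20)

```text
clock: 2.45
eef_pos: [452.2, -345.8, 13.6]
orientation: [0.0, 0.709, 0.705, 0.0]
wrist_force: [-0.3, -0.6, 2.0]
opening: 0.436
```

move_arm([
  {"dx":0.0,"dy":0.0,"dz":0.0,"wx":0.0,"wy":0.0,"wz":0.0,"claw":-0.3},
  {"dx":0.0,"dy":0.0,"dz":-0.005,"wx":0.0,"wy":0.0,"wz":0.0,"claw":-0.3},
  {"dx":0.0,"dy":0.0,"dz":-0.025,"wx":0.0,"wy":0.0,"wz":0.0,"claw":-0.3},
  {"dx":0.0,"dy":0.0,"dz":-0.06,"wx":0.0,"wy":0.0,"wz":0.0,"claw":-0.3},
  {"dx":0.0,"dy":0.0,"dz":-0.12,"wx":0.0,"wy":0.0,"wz":0.0,"claw":-0.3},
], squeeze=30)

```text
clock: 3.08
eef_pos: [451.1, -345.0, 134.6]
orientation: [-0.001, 0.709, 0.705, -0.0]
wrist_force: [1.0, -0.8, -3.0]
opening: 0.433
```

move_arm([
  {"dx":0.05,"dy":0.022,"dz":0.0,"wx":0.0,"wy":0.0,"wz":0.0,"claw":-0.3},
  {"dx":0.105,"dy":0.047,"dz":0.0,"wx":0.0,"wy":0.0,"wz":0.0,"claw":-0.3},
  {"dx":0.16,"dy":0.072,"dz":0.0,"wx":0.0,"wy":0.0,"wz":0.0,"claw":-0.3},
  {"dx":0.215,"dy":0.097,"dz":0.0,"wx":0.0,"wy":0.0,"wz":0.0,"claw":-0.3},
  {"dx":0.27,"dy":0.122,"dz":0.0,"wx":0.0,"wy":0.0,"wz":0.0,"claw":-0.3},
])

```text
clock: 3.7
eef_pos: [576.1, -74.7, 134.9]
orientation: [0.0, 0.709, 0.705, 0.0]
wrist_force: [1.6, -0.0, -3.3]
opening: 0.436
```

move_arm([
  {"dx":0.05,"dy":0.022,"dz":0.0,"wx":0.0,"wy":0.0,"wz":0.0,"claw":-0.3},
  {"dx":0.095,"dy":0.042,"dz":0.01,"wx":0.0,"wy":0.0,"wz":0.0,"claw":-0.3},
  {"dx":0.113,"dy":0.049,"dz":0.04,"wx":0.0,"wy":0.0,"wz":0.0,"claw":-0.3},
  {"dx":0.113,"dy":0.049,"dz":0.06,"wx":0.0,"wy":0.0,"wz":0.0,"claw":-0.3},
  {"dx":0.113,"dy":0.049,"dz":0.06,"wx":0.0,"wy":0.0,"wz":0.0,"claw":-0.3},
])

```text
clock: 4.32
eef_pos: [624.1, 35.1, 72.7]
orientation: [-0.001, 0.709, 0.705, -0.001]
wrist_force: [-0.6, -1.0, -3.6]
opening: 0.433
```

move_arm([
  {"dx":0.0025,"dy":0.0,"dz":0.01,"wx":0.0,"wy":0.0,"wz":0.0,"claw":-0.3},
  {"dx":0.0025,"dy":0.0,"dz":0.016,"wx":0.0,"wy":0.0,"wz":0.0,"claw":-0.3},
  {"dx":0.0025,"dy":0.0,"dz":0.016,"wx":0.0,"wy":0.0,"wz":0.0,"claw":-0.3},
])

```text
clock: 4.7
eef_pos: [624.9, 38.4, 57.3]
orientation: [-0.0, 0.709, 0.705, -0.0]
wrist_force: [0.5, 0.7, -3.0]
opening: 0.434
```

```bash
cat >> h.py <<'E'
def mean(n=5):
    P=[];F=[]
    for i in range(n):
        im=eyes.get_image("top" if i%2 else "side")["image"]; s=status.get_state(); P.append(s["eef_pos"]);F.append(s["wrist_force"])
    s=status.get_state(); print("pos",np.mean(P,0).round(2),"F",np.mean(F,0).round(2),"open",round(s["opening"],3),"t",s["clock"])
def shot(fn,tx,ty,sx,sy,w=100,k=4):
    t=eyes.get_image("top")["image"][ty:ty+w,tx:tx+w]; d=eyes.get_image("side")["image"][sy:sy+w,sx:sx+w]
    cv2.imwrite("pics/"+fn,cv2.resize(np.hstack([t,d]),None,fx=k,fy=k,interpolation=cv2.INTER_CUBIC))
E
python3 - <<'E'
from h import *
mean(); shot("p_steel.png",250,120,220,180)
E
```

```text
pos [625.25  38.67  57.72] F [-0.14  0.16 -3.29] open 0.433 t 4.95
```

View pics/p_steel.png

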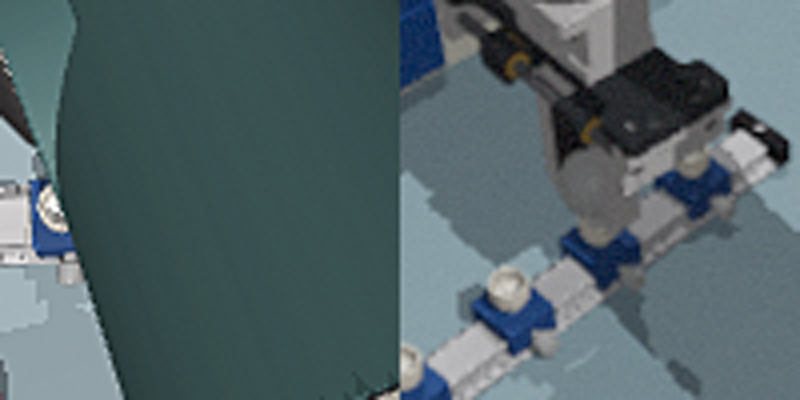

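Side view: the ball sits directly above cup3 (side about (370,232)). Now I'll lower it gently.

move_arm([
  {"dx":-0.0005,"dy":-0.001,"dz":0.004,"wx":0.0,"wy":0.0,"wz":0.0,"claw":-0.3},
  {"dx":-0.0005,"dy":-0.001,"dz":0.007,"wx":0.0,"wy":0.0,"wz":0.0,"claw":-0.3},
  {"dx":-0.0005,"dy":-0.001,"dz":0.008,"wx":0.0,"wy":0.0,"wz":0.0,"claw":-0.3},
  {"dx":-0.0005,"dy":-0.001,"dz":0.008,"wx":0.0,"wy":0.0,"wz":0.0,"claw":-0.3},
])

```text
clock: 5.55
eef_pos: [624.1, 38.4, 49.3]
orientation: [-0.0, 0.709, 0.705, -0.0]
wrist_force: [0.4, -0.0, -3.2]
opening: 0.435
```

move_arm([
  {"dx":0.0,"dy":0.0,"dz":0.0005,"wx":0.0,"wy":0.0,"wz":0.0,"claw":-0.3},
  {"dx":0.0,"dy":0.0,"dz":0.0005,"wx":0.0,"wy":0.0,"wz":0.0,"claw":-0.3},
])

```text
clock: 5.8
eef_pos: [624.1, 38.4, 48.9]
orientation: [-0.0, 0.709, 0.705, 0.0]
wrist_force: [-0.4, 0.2, -2.4]
opening: 0.437
```

move_arm([
  {"dx":0.0,"dy":0.0,"dz":0.0005,"wx":0.0,"wy":0.0,"wz":0.0,"claw":-0.3},
  {"dx":0.0,"dy":0.0,"dz":0.0005,"wx":0.0,"wy":0.0,"wz":0.0,"claw":-0.3},
])

```text
clock: 6.05
eef_pos: [624.2, 38.3, 48.5]
orientation: [0.0, 0.709, 0.705, 0.0]
wrist_force: [-0.2, 1.0, -2.3]
opening: 0.436
```

move_arm([
  {"dx":0.0,"dy":0.0,"dz":0.0005,"wx":0.0,"wy":0.0,"wz":0.0,"claw":-0.3},
  {"dx":0.0,"dy":0.0,"dz":0.0005,"wx":0.0,"wy":0.0,"wz":0.0,"claw":-0.3},
])

```text
clock: 6.3
eef_pos: [624.2, 38.4, 48.1]
orientation: [0.0, 0.709, 0.705, 0.0]
wrist_force: [-2.0, 0.3, 1.1]
opening: 0.436
```

move_arm([
  {"dx":0.0,"dy":0.0,"dz":0.0005,"wx":0.0,"wy":0.0,"wz":0.0,"claw":-0.3},
  {"dx":0.0,"dy":0.0,"dz":0.0005,"wx":0.0,"wy":0.0,"wz":0.0,"claw":-0.3},
])

```text
clock: 6.55
eef_pos: [624.3, 38.6, 47.8]
orientation: [0.0, 0.709, 0.705, 0.0]
wrist_force: [-1.5, 1.4, 5.1]
opening: 0.435
```

```bash
python3 - <<'E'
from h import *
mean(4)
E
```

```text
pos [624.26  38.54  47.78] F [-2.12  1.02  4.97] open 0.437 t 6.75
```

Contact came at about z=48.3 with a light load. I'll ease off half a millimetre, release and rise.

move_arm([
  {"dx":-0.0003,"dy":-0.0003,"dz":-0.0005,"wx":0.0,"wy":0.0,"wz":0.0,"claw":-0.3},
  {"dx":-0.0003,"dy":-0.0003,"dz":-0.0005,"wx":0.0,"wy":0.0,"wz":0.0,"claw":0.05},
  {"dx":-0.0003,"dy":-0.0003,"dz":-0.0005,"wx":0.0,"wy":0.0,"wz":0.0,"claw":0.5},
  {"dx":-0.0003,"dy":-0.0003,"dz":-0.0005,"wx":0.0,"wy":0.0,"wz":0.0,"claw":0.5},
  {"dx":-0.0003,"dy":-0.0003,"dz":-0.0005,"wx":0.0,"wy":0.0,"wz":0.0,"claw":0.5},
])

```text
clock: 7.38
eef_pos: [623.8, 38.0, 47.9]
orientation: [-0.0, 0.709, 0.705, -0.0]
wrist_force: [0.2, 0.3, -0.8]
opening: 0.748
```

move_arm([
  {"dx":0.0,"dy":0.0,"dz":-0.02,"wx":0.0,"wy":0.0,"wz":0.0,"claw":0.5},
  {"dx":0.0,"dy":0.0,"dz":-0.06,"wx":0.0,"wy":0.0,"wz":0.0,"claw":1.0},
  {"dx":0.0,"dy":0.0,"dz":-0.09,"wx":0.0,"wy":0.0,"wz":0.0,"claw":1.0},
])

```text
clock: 7.75
eef_pos: [624.3, 38.2, 140.9]
orientation: [0.001, 0.709, 0.705, 0.001]
wrist_force: [-0.1, -0.1, -0.0]
opening: 0.927
```

move_arm([
  {"dx":-0.045,"dy":-0.038,"dz":0.0,"wx":0.0,"wy":0.0,"wz":0.0,"claw":1.0},
  {"dx":-0.092,"dy":-0.078,"dz":0.0,"wx":0.0,"wy":0.0,"wz":0.0,"claw":1.0},
  {"dx":-0.138,"dy":-0.118,"dz":0.0,"wx":0.0,"wy":0.0,"wz":0.0,"claw":1.0},
  {"dx":-0.183,"dy":-0.157,"dz":0.0,"wx":0.0,"wy":0.0,"wz":0.0,"claw":1.0},
  {"dx":-0.2083,"dy":-0.1795,"dz":0.02,"wx":0.0,"wy":0.0,"wz":0.0,"claw":0.6},
])

```text
clock: 8.38
eef_pos: [442.4, -171.9, 120.0]
orientation: [0.002, 0.71, 0.704, 0.0]
wrist_force: [1.6, -0.3, -0.1]
opening: 0.928
```

move_arm([
  {"dx":0.0,"dy":0.0,"dz":0.0,"wx":0.0,"wy":0.0,"wz":0.0,"claw":0.6},
  {"dx":0.0,"dy":0.0,"dz":0.0,"wx":0.0,"wy":0.0,"wz":0.0,"claw":0.6},
])

```text
clock: 8.62
eef_pos: [444.1, -168.8, 119.0]
orientation: [0.001, 0.709, 0.705, 0.0]
wrist_force: [0.1, -0.3, 0.7]
opening: 0.799
```

```bash
python3 - <<'E'
from h import *
mean(4); shot("bk.png",355,215,335,190)
E
```

```text
pos [ 444.17 -168.5   118.65] F [0.01 0.22 0.15] open 0.801 t 8.825
```

View pics/bk.png

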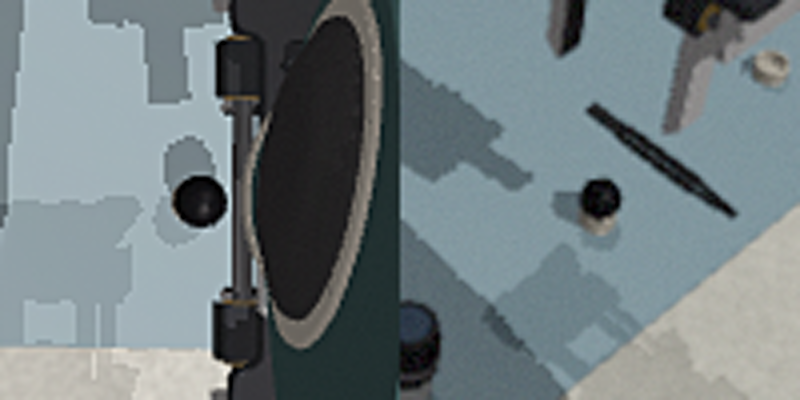

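The black ball is still on its ring at top (404,265), with the jaws centred over it. Going down.

move_arm([
  {"dx":-0.0007,"dy":-0.0005,"dz":0.05,"wx":0.0,"wy":0.0,"wz":0.0,"claw":0.6},
  {"dx":-0.0007,"dy":-0.0005,"dz":0.095,"wx":0.0,"wy":0.0,"wz":0.0,"claw":0.6},
  {"dx":-0.0007,"dy":-0.0005,"dz":0.11,"wx":0.0,"wy":0.0,"wz":0.0,"claw":0.4},
  {"dx":-0.0007,"dy":-0.0005,"dz":0.11,"wx":0.0,"wy":0.0,"wz":0.0,"claw":-0.2},
  {"dx":-0.0007,"dy":-0.0005,"dz":0.11,"wx":0.0,"wy":0.0,"wz":0.0,"claw":-0.3},
], squeeze=8)

```text
clock: 9.55
eef_pos: [443.6, -170.3, 9.3]
orientation: [0.001, 0.709, 0.705, 0.0]
wrist_force: [0.7, 0.4, -0.1]
opening: 0.525
```

move_arm([
  {"dx":0.0,"dy":0.0,"dz":0.0,"wx":0.0,"wy":0.0,"wz":0.0,"claw":-0.6},
  {"dx":0.0,"dy":0.0,"dz":0.0,"wx":0.0,"wy":0.0,"wz":0.0,"claw":-0.6},
  {"dx":0.0,"dy":0.0,"dz":0.0,"wx":0.0,"wy":0.0,"wz":0.0,"claw":-0.6},
  {"dx":0.0,"dy":0.0,"dz":0.0,"wx":0.0,"wy":0.0,"wz":0.0,"claw":-0.6},
  {"dx":0.0,"dy":0.0,"dz":0.0,"wx":0.0,"wy":0.0,"wz":0.0,"claw":-0.6},
])

```text
clock: 10.18
eef_pos: [442.9, -170.1, 8.1]
orientation: [0.0, 0.709, 0.705, 0.0]
wrist_force: [0.5, -1.0, 4.8]
opening: 0.27
```

move_arm([
  {"dx":0.0,"dy":0.0,"dz":0.0,"wx":0.0,"wy":0.0,"wz":0.0,"claw":-0.6},
  {"dx":0.0,"dy":0.0,"dz":-0.005,"wx":0.0,"wy":0.0,"wz":0.0,"claw":-0.6},
  {"dx":0.0,"dy":0.0,"dz":-0.025,"wx":0.0,"wy":0.0,"wz":0.0,"claw":-0.6},
  {"dx":0.0,"dy":0.0,"dz":-0.065,"wx":0.0,"wy":0.0,"wz":0.0,"claw":-0.6},
  {"dx":0.0,"dy":0.0,"dz":-0.127,"wx":0.0,"wy":0.0,"wz":0.0,"claw":-0.6},
], squeeze=12)

```text
clock: 10.8
eef_pos: [441.4, -169.3, 135.4]
orientation: [-0.002, 0.709, 0.705, -0.0]
wrist_force: [0.9, -0.7, -0.3]
opening: 0.266
```

```bash
python3 - <<'E'
from h import *
mean(4)
E
```

```text
pos [ 444.18 -170.34  139.21] F [ 1.57 -0.38  2.12] open 0.261 t 11.0
```

move_arm([
  {"dx":0.05,"dy":0.024,"dz":0.0,"wx":0.0,"wy":0.0,"wz":0.0,"claw":-0.6},
  {"dx":0.105,"dy":0.05,"dz":0.0,"wx":0.0,"wy":0.0,"wz":0.0,"claw":-0.6},
  {"dx":0.16,"dy":0.076,"dz":0.0,"wx":0.0,"wy":0.0,"wz":0.0,"claw":-0.6},
  {"dx":0.215,"dy":0.102,"dz":0.0,"wx":0.0,"wy":0.0,"wz":0.0,"claw":-0.6},
  {"dx":0.27,"dy":0.128,"dz":0.0,"wx":0.0,"wy":0.0,"wz":0.0,"claw":-0.6},
])

```text
clock: 11.62
eef_pos: [571.9, 101.0, 133.4]
orientation: [-0.001, 0.709, 0.705, -0.001]
wrist_force: [0.4, -1.5, -0.0]
opening: 0.271
```

move_arm([
  {"dx":0.05,"dy":0.024,"dz":0.0,"wx":0.0,"wy":0.0,"wz":0.0,"claw":-0.6},
  {"dx":0.0845,"dy":0.0405,"dz":0.03,"wx":0.0,"wy":0.0,"wz":0.0,"claw":-0.6},
  {"dx":0.0845,"dy":0.0405,"dz":0.06,"wx":0.0,"wy":0.0,"wz":0.0,"claw":-0.6},
  {"dx":0.0845,"dy":0.0405,"dz":0.08,"wx":0.0,"wy":0.0,"wz":0.0,"claw":-0.6},
  {"dx":0.0845,"dy":0.0405,"dz":0.08,"wx":0.0,"wy":0.0,"wz":0.0,"claw":-0.6},
])

```text
clock: 12.25
eef_pos: [611.9, 182.8, 53.1]
orientation: [-0.001, 0.709, 0.705, -0.001]
wrist_force: [-0.7, -0.0, 0.9]
opening: 0.271
```

```bash
python3 - <<'E'
from h import *
mean(5); shot("p_black.png",190,120,170,200)
E
```

```text
pos [613.44 183.29  55.68] F [-0.3  -0.08  0.12] open 0.27 t 12.5
```

View pics/p_black.png

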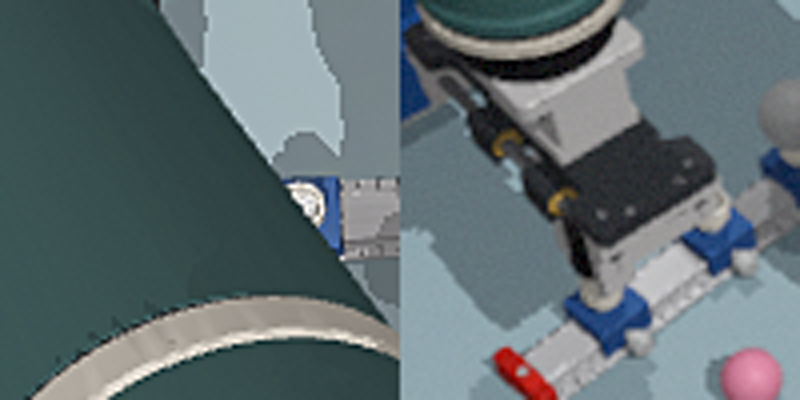

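The side view shows the gripper over cup1 (side about (321,272)); the ball is hidden by the near finger. The steel ball is seated in cup3. Lowering.

move_arm([
  {"dx":0.0,"dy":0.0005,"dz":0.005,"wx":0.0,"wy":0.0,"wz":0.0,"claw":-0.6},
  {"dx":0.0,"dy":0.0005,"dz":0.009,"wx":0.0,"wy":0.0,"wz":0.0,"claw":-0.6},
  {"dx":0.0,"dy":0.0005,"dz":0.0115,"wx":0.0,"wy":0.0,"wz":0.0,"claw":-0.6},
  {"dx":0.0,"dy":0.0005,"dz":0.012,"wx":0.0,"wy":0.0,"wz":0.0,"claw":-0.6},
  {"dx":0.0,"dy":0.0005,"dz":0.012,"wx":0.0,"wy":0.0,"wz":0.0,"claw":-0.6},
])

```text
clock: 13.22
eef_pos: [613.8, 183.6, 43.0]
orientation: [0.0, 0.709, 0.705, 0.0]
wrist_force: [1.6, -0.2, -0.9]
opening: 0.266
```

move_arm([
  {"dx":0.0,"dy":0.0,"dz":0.0005,"wx":0.0,"wy":0.0,"wz":0.0,"claw":-0.6},
  {"dx":0.0,"dy":0.0,"dz":0.0005,"wx":0.0,"wy":0.0,"wz":0.0,"claw":-0.6},
  {"dx":0.0,"dy":0.0,"dz":0.0005,"wx":0.0,"wy":0.0,"wz":0.0,"claw":-0.6},
])

```text
clock: 13.6
eef_pos: [613.8, 183.6, 42.6]
orientation: [0.0, 0.709, 0.705, 0.0]
wrist_force: [2.4, 0.1, 4.4]
opening: 0.266
```

move_arm([
  {"dx":0.0,"dy":0.0,"dz":0.0005,"wx":0.0,"wy":0.0,"wz":0.0,"claw":-0.6},
  {"dx":0.0,"dy":0.0,"dz":0.0005,"wx":0.0,"wy":0.0,"wz":0.0,"claw":-0.6},
  {"dx":0.0,"dy":0.0,"dz":0.0005,"wx":0.0,"wy":0.0,"wz":0.0,"claw":-0.6},
])

```text
clock: 13.98
eef_pos: [613.8, 183.7, 42.2]
orientation: [0.0, 0.709, 0.705, 0.0]
wrist_force: [1.9, -0.5, 5.0]
opening: 0.267
```

move_arm([
  {"dx":0.0,"dy":0.0003,"dz":-0.0003,"wx":0.0,"wy":0.0,"wz":0.0,"claw":-0.6},
  {"dx":0.0,"dy":0.0003,"dz":-0.0003,"wx":0.0,"wy":0.0,"wz":0.0,"claw":-0.3},
  {"dx":0.0,"dy":0.0003,"dz":-0.0003,"wx":0.0,"wy":0.0,"wz":0.0,"claw":0.2},
  {"dx":0.0,"dy":0.0003,"dz":-0.0003,"wx":0.0,"wy":0.0,"wz":0.0,"claw":0.2},
  {"dx":0.0,"dy":0.0003,"dz":-0.0003,"wx":0.0,"wy":0.0,"wz":0.0,"claw":0.2},
])

```text
clock: 14.6
eef_pos: [613.8, 183.6, 42.1]
orientation: [-0.0, 0.709, 0.705, -0.0]
wrist_force: [-0.9, -0.1, -1.1]
opening: 0.592
```

move_arm([
  {"dx":0.0,"dy":0.0,"dz":-0.02,"wx":0.0,"wy":0.0,"wz":0.0,"claw":0.2},
  {"dx":0.0,"dy":0.0,"dz":-0.06,"wx":0.0,"wy":0.0,"wz":0.0,"claw":0.6},
  {"dx":0.0,"dy":0.0,"dz":-0.09,"wx":0.0,"wy":0.0,"wz":0.0,"claw":0.6},
  {"dx":0.0,"dy":0.0,"dz":-0.09,"wx":0.0,"wy":0.0,"wz":0.0,"claw":0.6},
])

```text
clock: 15.1
eef_pos: [615.3, 184.2, 136.0]
orientation: [0.001, 0.709, 0.705, 0.002]
wrist_force: [1.1, 0.3, -0.4]
opening: 0.8
```

```bash
python3 - <<'E'
from h import *
mean(4)
E
```

```text
pos [613.93 183.49 132.8 ] F [ 0.02  0.19 -0.38] open 0.799 t 15.3
```

move_arm([
  {"dx":-0.025,"dy":-0.05,"dz":0.0,"wx":0.0,"wy":0.0,"wz":0.0,"claw":0.6},
  {"dx":-0.05,"dy":-0.105,"dz":0.0,"wx":0.0,"wy":0.0,"wz":0.0,"claw":0.6},
  {"dx":-0.0773,"dy":-0.1565,"dz":0.0,"wx":0.0,"wy":0.0,"wz":0.0,"claw":0.6},
  {"dx":-0.0773,"dy":-0.1565,"dz":0.02,"wx":0.0,"wy":0.0,"wz":0.0,"claw":0.6},
  {"dx":-0.0773,"dy":-0.1565,"dz":0.02,"wx":0.0,"wy":0.0,"wz":0.0,"claw":0.6},
])

```text
clock: 15.92
eef_pos: [456.1, 106.7, 111.4]
orientation: [-0.001, 0.709, 0.705, -0.001]
wrist_force: [0.2, 1.4, -0.3]
opening: 0.8
```

```bash
python3 - <<'E'
from h import *
mean(4); shot("wh.png",175,145,190,220)
E
```

```text
pos [457.21 107.54 112.34] F [0.21 0.25 0.34] open 0.799 t 16.125
```

View pics/wh.png

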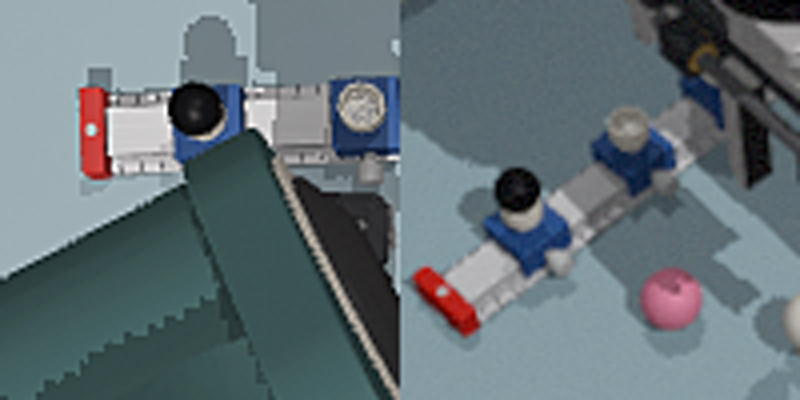

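The black ball is seated in cup1 (side about (319,267)). I'll go down to the white ball.

move_arm([
  {"dx":-0.0005,"dy":0.0,"dz":0.05,"wx":0.0,"wy":0.0,"wz":0.0,"claw":0.6},
  {"dx":-0.0005,"dy":0.0,"dz":0.09,"wx":0.0,"wy":0.0,"wz":0.0,"claw":0.6},
  {"dx":-0.0005,"dy":0.0,"dz":0.1015,"wx":0.0,"wy":0.0,"wz":0.0,"claw":0.4},
  {"dx":-0.0005,"dy":0.0,"dz":0.1015,"wx":0.0,"wy":0.0,"wz":0.0,"claw":-0.1},
  {"dx":-0.0005,"dy":0.0,"dz":0.1015,"wx":0.0,"wy":0.0,"wz":0.0,"claw":-0.2},
], squeeze=12)

```text
clock: 16.85
eef_pos: [457.9, 106.9, 12.1]
orientation: [0.001, 0.709, 0.705, 0.001]
wrist_force: [1.1, 0.0, 0.1]
opening: 0.523
```

move_arm([
  {"dx":0.0,"dy":0.0,"dz":0.0,"wx":0.0,"wy":0.0,"wz":0.0,"claw":-0.5},
  {"dx":0.0,"dy":0.0,"dz":0.0,"wx":0.0,"wy":0.0,"wz":0.0,"claw":-0.5},
  {"dx":0.0,"dy":0.0,"dz":0.0,"wx":0.0,"wy":0.0,"wz":0.0,"claw":-0.5},
  {"dx":0.0,"dy":0.0,"dz":0.0,"wx":0.0,"wy":0.0,"wz":0.0,"claw":-0.5},
  {"dx":0.0,"dy":0.0,"dz":0.0,"wx":0.0,"wy":0.0,"wz":0.0,"claw":-0.5},
])

```text
clock: 17.48
eef_pos: [457.4, 106.6, 11.2]
orientation: [0.0, 0.709, 0.705, 0.0]
wrist_force: [-1.4, -0.5, 7.4]
opening: 0.355
```

move_arm([
  {"dx":0.0,"dy":0.0,"dz":0.0,"wx":0.0,"wy":0.0,"wz":0.0,"claw":-0.5},
  {"dx":0.0,"dy":0.0,"dz":-0.005,"wx":0.0,"wy":0.0,"wz":0.0,"claw":-0.5},
  {"dx":0.0,"dy":0.0,"dz":-0.025,"wx":0.0,"wy":0.0,"wz":0.0,"claw":-0.5},
  {"dx":0.0,"dy":0.0,"dz":-0.065,"wx":0.0,"wy":0.0,"wz":0.0,"claw":-0.5},
  {"dx":0.0,"dy":0.0,"dz":-0.12,"wx":0.0,"wy":0.0,"wz":0.0,"claw":-0.5},
], squeeze=18)

```text
clock: 18.1
eef_pos: [456.0, 106.6, 131.5]
orientation: [-0.001, 0.709, 0.705, -0.001]
wrist_force: [0.7, -0.6, -0.6]
opening: 0.348
```

```bash
python3 - <<'E'
from h import *
mean(5)
E
```

```text
pos [458.04 106.93 133.73] F [1.19 0.19 0.08] open 0.353 t 18.35
```

move_arm([
  {"dx":0.0,"dy":0.045,"dz":0.0,"wx":0.0,"wy":0.0,"wz":0.0,"claw":-0.5},
  {"dx":0.0,"dy":0.1,"dz":0.0,"wx":0.0,"wy":0.0,"wz":0.0,"claw":-0.5},
  {"dx":0.0,"dy":0.145,"dz":0.0,"wx":0.0,"wy":0.0,"wz":0.0,"claw":-0.5},
  {"dx":0.0,"dy":0.1615,"dz":0.03,"wx":0.0,"wy":0.0,"wz":0.0,"claw":-0.5},
  {"dx":0.0,"dy":0.1615,"dz":0.06,"wx":0.0,"wy":0.0,"wz":0.0,"claw":-0.5},
])

```text
clock: 18.98
eef_pos: [618.4, 105.7, 67.7]
orientation: [-0.001, 0.709, 0.705, -0.001]
wrist_force: [0.3, -0.0, -1.6]
opening: 0.354
```

move_arm([
  {"dx":0.0,"dy":0.0,"dz":0.015,"wx":0.0,"wy":0.0,"wz":0.0,"claw":-0.5},
  {"dx":0.0,"dy":0.0,"dz":0.015,"wx":0.0,"wy":0.0,"wz":0.0,"claw":-0.5},
  {"dx":0.0,"dy":0.0,"dz":0.015,"wx":0.0,"wy":0.0,"wz":0.0,"claw":-0.5},
])

```text
clock: 19.35
eef_pos: [618.8, 106.0, 56.7]
orientation: [0.0, 0.709, 0.705, 0.0]
wrist_force: [0.7, 0.9, -1.2]
opening: 0.354
```

```bash
python3 - <<'E'
from h import *
mean(5)
E
```

```text
pos [618.92 105.78  56.71] F [-0.26  0.34 -1.06] open 0.352 t 19.6
```

move_arm([
  {"dx":0.0003,"dy":0.0,"dz":0.005,"wx":0.0,"wy":0.0,"wz":0.0,"claw":-0.5},
  {"dx":0.0003,"dy":0.0,"dz":0.009,"wx":0.0,"wy":0.0,"wz":0.0,"claw":-0.5},
  {"dx":0.0003,"dy":0.0,"dz":0.01,"wx":0.0,"wy":0.0,"wz":0.0,"claw":-0.5},
  {"dx":0.0003,"dy":0.0,"dz":0.0105,"wx":0.0,"wy":0.0,"wz":0.0,"claw":-0.5},
  {"dx":0.0003,"dy":0.0,"dz":0.0105,"wx":0.0,"wy":0.0,"wz":0.0,"claw":-0.5},
])

```text
clock: 20.23
eef_pos: [618.7, 106.0, 45.6]
orientation: [0.0, 0.709, 0.705, 0.0]
wrist_force: [-1.2, -0.7, 6.5]
opening: 0.354
```

move_arm([
  {"dx":0.0,"dy":0.0,"dz":0.0005,"wx":0.0,"wy":0.0,"wz":0.0,"claw":-0.5},
  {"dx":0.0,"dy":0.0,"dz":0.0005,"wx":0.0,"wy":0.0,"wz":0.0,"claw":-0.5},
  {"dx":0.0,"dy":0.0,"dz":0.0005,"wx":0.0,"wy":0.0,"wz":0.0,"claw":-0.5},
])

```text
clock: 20.6
eef_pos: [618.9, 106.1, 45.4]
orientation: [0.0, 0.709, 0.705, 0.0]
wrist_force: [-2.3, -1.1, 10.9]
opening: 0.354
```

move_arm([
  {"dx":0.0,"dy":0.0,"dz":0.0005,"wx":0.0,"wy":0.0,"wz":0.0,"claw":-0.5},
  {"dx":0.0,"dy":0.0,"dz":0.0005,"wx":0.0,"wy":0.0,"wz":0.0,"claw":-0.5},
  {"dx":0.0,"dy":0.0,"dz":0.0005,"wx":0.0,"wy":0.0,"wz":0.0,"claw":-0.5},
])

```text
clock: 20.98
eef_pos: [619.1, 106.0, 45.2]
orientation: [0.0, 0.709, 0.705, 0.0]
wrist_force: [-3.0, -1.5, 14.1]
opening: 0.348
```

move_arm([
  {"dx":0.0,"dy":-0.0003,"dz":-0.001,"wx":0.0,"wy":0.0,"wz":0.0,"claw":-0.5},
  {"dx":0.0,"dy":-0.0003,"dz":-0.001,"wx":0.0,"wy":0.0,"wz":0.0,"claw":-0.5},
])

```text
clock: 21.22
eef_pos: [618.8, 106.0, 45.6]
orientation: [0.0, 0.709, 0.705, 0.0]
wrist_force: [1.2, -0.7, 6.1]
opening: 0.351
```

```bash
python3 - <<'E'
from h import *
mean(4)
E
```

```text
pos [618.76 106.01  45.61] F [ 1.74 -1.44  5.94] open 0.345 t 21.425
```

move_arm([
  {"dx":-0.0002,"dy":0.0001,"dz":-0.0006,"wx":0.0,"wy":0.0,"wz":0.0,"claw":-0.5},
  {"dx":-0.0002,"dy":0.0001,"dz":-0.0006,"wx":0.0,"wy":0.0,"wz":0.0,"claw":-0.1},
  {"dx":-0.0002,"dy":0.0001,"dz":-0.0006,"wx":0.0,"wy":0.0,"wz":0.0,"claw":0.3},
  {"dx":-0.0002,"dy":0.0001,"dz":-0.0006,"wx":0.0,"wy":0.0,"wz":0.0,"claw":0.3},
  {"dx":-0.0002,"dy":0.0001,"dz":-0.0006,"wx":0.0,"wy":0.0,"wz":0.0,"claw":0.3},
])

```text
clock: 22.05
eef_pos: [618.1, 105.9, 45.7]
orientation: [-0.0, 0.709, 0.705, -0.0]
wrist_force: [-0.1, -0.1, 0.7]
opening: 0.647
```

move_arm([
  {"dx":0.0,"dy":0.0,"dz":-0.02,"wx":0.0,"wy":0.0,"wz":0.0,"claw":0.3},
  {"dx":0.0,"dy":0.0,"dz":-0.06,"wx":0.0,"wy":0.0,"wz":0.0,"claw":1.0},
  {"dx":0.0,"dy":0.0,"dz":-0.09,"wx":0.0,"wy":0.0,"wz":0.0,"claw":1.0},
  {"dx":0.0,"dy":0.0,"dz":-0.09,"wx":0.0,"wy":0.0,"wz":0.0,"claw":1.0},
])

```text
clock: 22.55
eef_pos: [619.7, 106.3, 139.5]
orientation: [0.001, 0.709, 0.705, 0.002]
wrist_force: [-0.2, -0.1, -0.3]
opening: 0.931
```

```bash
python3 - <<'E'
from h import *
mean(4)
E
```

```text
pos [618.31 105.77 136.4 ] F [-0.43  0.29 -0.13] open 0.998 t 22.75
```

move_arm([
  {"dx":0.045,"dy":-0.033,"dz":0.0,"wx":0.0,"wy":0.0,"wz":0.0,"claw":1.0},
  {"dx":0.095,"dy":-0.069,"dz":0.0,"wx":0.0,"wy":0.0,"wz":0.0,"claw":1.0},
  {"dx":0.145,"dy":-0.105,"dz":0.0,"wx":0.0,"wy":0.0,"wz":0.0,"claw":1.0},
  {"dx":0.195,"dy":-0.142,"dz":0.0,"wx":0.0,"wy":0.0,"wz":0.0,"claw":1.0},
  {"dx":0.235,"dy":-0.17,"dz":0.0,"wx":0.0,"wy":0.0,"wz":0.0,"claw":1.0},
])

```text
clock: 23.38
eef_pos: [447.4, 343.5, 135.4]
orientation: [-0.0, 0.709, 0.706, -0.0]
wrist_force: [0.5, -0.6, 0.2]
opening: 0.997
```

move_arm([
  {"dx":0.0156,"dy":-0.0117,"dz":0.01,"wx":0.0,"wy":0.0,"wz":0.0,"claw":1.0},
  {"dx":0.0156,"dy":-0.0117,"dz":0.01,"wx":0.0,"wy":0.0,"wz":0.0,"claw":1.0},
  {"dx":0.0156,"dy":-0.0117,"dz":0.01,"wx":0.0,"wy":0.0,"wz":0.0,"claw":1.0},
])

```text
clock: 23.75
eef_pos: [438.5, 356.5, 125.7]
orientation: [0.0, 0.709, 0.705, -0.0]
wrist_force: [0.8, -0.4, -0.2]
opening: 0.997
```

```bash
python3 - <<'E'
from h import *
mean(4); t=eyes.get_image("top")["image"][130:290,100:260]; d=eyes.get_image("side")["image"][190:350,180:340]
d2=eyes.get_image("side")["image"][300:460,120:280]
cv2.imwrite("pics/gd.png",cv2.resize(np.hstack([t,d,d2]),(798,266),interpolation=cv2.INTER_CUBIC))
E
```

```text
pos [438.74 356.53 125.9 ] F [-0.37 -0.41  0.43] open 0.999 t 23.95
```

View pics/gd.png

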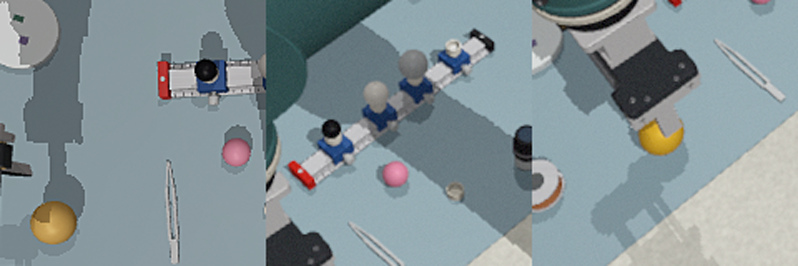

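Black, white and steel are all seated, and the gripper is above the gold ball. Going down.

move_arm([
  {"dx":0.0007,"dy":-0.0006,"dz":0.045,"wx":0.0,"wy":0.0,"wz":0.0,"claw":1.0},
  {"dx":0.0007,"dy":-0.0006,"dz":0.085,"wx":0.0,"wy":0.0,"wz":0.0,"claw":1.0},
  {"dx":0.0007,"dy":-0.0006,"dz":0.107,"wx":0.0,"wy":0.0,"wz":0.0,"claw":1.0},
  {"dx":0.0007,"dy":-0.0006,"dz":0.107,"wx":0.0,"wy":0.0,"wz":0.0,"claw":0.4},
  {"dx":0.0007,"dy":-0.0006,"dz":0.107,"wx":0.0,"wy":0.0,"wz":0.0,"claw":0.2},
], squeeze=20)

```text
clock: 24.72
eef_pos: [437.8, 358.6, 19.9]
orientation: [-0.0, 0.709, 0.705, 0.001]
wrist_force: [-0.4, 0.1, -0.3]
opening: 0.825
```

move_arm([
  {"dx":0.0,"dy":0.0,"dz":0.0,"wx":0.0,"wy":0.0,"wz":0.0,"claw":-0.1},
  {"dx":0.0,"dy":0.0,"dz":0.0,"wx":0.0,"wy":0.0,"wz":0.0,"claw":-0.1},
  {"dx":0.0,"dy":0.0,"dz":0.0,"wx":0.0,"wy":0.0,"wz":0.0,"claw":-0.1},
  {"dx":0.0,"dy":0.0,"dz":0.0,"wx":0.0,"wy":0.0,"wz":0.0,"claw":-0.1},
  {"dx":0.0,"dy":0.0,"dz":0.0,"wx":0.0,"wy":0.0,"wz":0.0,"claw":-0.1},
])

```text
clock: 25.35
eef_pos: [437.6, 358.3, 19.1]
orientation: [0.0, 0.709, 0.705, 0.0]
wrist_force: [0.2, -0.0, 6.1]
opening: 0.524
```

move_arm([
  {"dx":0.0,"dy":0.0,"dz":0.0,"wx":0.0,"wy":0.0,"wz":0.0,"claw":-0.2},
  {"dx":0.0,"dy":0.0,"dz":-0.005,"wx":0.0,"wy":0.0,"wz":0.0,"claw":-0.2},
  {"dx":0.0,"dy":0.0,"dz":-0.025,"wx":0.0,"wy":0.0,"wz":0.0,"claw":-0.2},
  {"dx":0.0,"dy":0.0,"dz":-0.065,"wx":0.0,"wy":0.0,"wz":0.0,"claw":-0.2},
  {"dx":0.0,"dy":0.0,"dz":-0.12,"wx":0.0,"wy":0.0,"wz":0.0,"claw":-0.2},
], squeeze=45)

```text
clock: 25.98
eef_pos: [436.6, 357.7, 140.4]
orientation: [-0.0, 0.709, 0.705, -0.001]
wrist_force: [1.2, 1.0, -4.0]
opening: 0.516
```

```bash
python3 - <<'E'
from h import *
mean(6)
E
```

```text
pos [437.97 358.83 142.07] F [ 0.38  0.99 -2.96] open 0.519 t 26.275
```

move_arm([
  {"dx":-0.045,"dy":0.022,"dz":0.0,"wx":0.0,"wy":0.0,"wz":0.0,"claw":-0.2},
  {"dx":-0.1,"dy":0.049,"dz":0.0,"wx":0.0,"wy":0.0,"wz":0.0,"claw":-0.2},
  {"dx":-0.155,"dy":0.076,"dz":0.0,"wx":0.0,"wy":0.0,"wz":0.0,"claw":-0.2},
  {"dx":-0.21,"dy":0.103,"dz":0.0,"wx":0.0,"wy":0.0,"wz":0.0,"claw":-0.2},
  {"dx":-0.265,"dy":0.13,"dz":0.0,"wx":0.0,"wy":0.0,"wz":0.0,"claw":-0.2},
])

```text
clock: 26.9
eef_pos: [565.8, 90.4, 137.7]
orientation: [-0.001, 0.709, 0.705, -0.001]
wrist_force: [1.1, 0.9, -5.2]
opening: 0.517
```

move_arm([
  {"dx":-0.05,"dy":0.0245,"dz":0.0,"wx":0.0,"wy":0.0,"wz":0.0,"claw":-0.2},
  {"dx":-0.1,"dy":0.049,"dz":0.0,"wx":0.0,"wy":0.0,"wz":0.0,"claw":-0.2},
  {"dx":-0.13,"dy":0.0637,"dz":0.0,"wx":0.0,"wy":0.0,"wz":0.0,"claw":-0.2},
  {"dx":-0.13,"dy":0.0637,"dz":0.03,"wx":0.0,"wy":0.0,"wz":0.0,"claw":-0.2},
  {"dx":-0.13,"dy":0.0637,"dz":0.065,"wx":0.0,"wy":0.0,"wz":0.0,"claw":-0.2},
])

```text
clock: 27.52
eef_pos: [628.3, -38.3, 71.8]
orientation: [-0.001, 0.709, 0.705, -0.0]
wrist_force: [0.1, -0.4, -4.9]
opening: 0.514
```

move_arm([
  {"dx":0.0,"dy":0.0,"dz":0.01,"wx":0.0,"wy":0.0,"wz":0.0,"claw":-0.2},
  {"dx":0.0,"dy":0.0,"dz":0.01,"wx":0.0,"wy":0.0,"wz":0.0,"claw":-0.2},
  {"dx":0.0,"dy":0.0,"dz":0.01,"wx":0.0,"wy":0.0,"wz":0.0,"claw":-0.2},
])

```text
clock: 27.9
eef_pos: [629.5, -37.7, 65.0]
orientation: [0.0, 0.709, 0.705, 0.0]
wrist_force: [0.7, 0.9, -3.7]
opening: 0.515
```

```bash
python3 - <<'E'
from h import *
mean(6)
E
```

```text
pos [629.32 -37.95  64.7 ] F [-0.24 -0.31 -4.6 ] open 0.519 t 28.2
```

move_arm([
  {"dx":0.0,"dy":0.0,"dz":0.004,"wx":0.0,"wy":0.0,"wz":0.0,"claw":-0.2},
  {"dx":0.0,"dy":0.0,"dz":0.008,"wx":0.0,"wy":0.0,"wz":0.0,"claw":-0.2},
  {"dx":0.0,"dy":0.0,"dz":0.0095,"wx":0.0,"wy":0.0,"wz":0.0,"claw":-0.2},
  {"dx":0.0,"dy":0.0,"dz":0.01,"wx":0.0,"wy":0.0,"wz":0.0,"claw":-0.2},
  {"dx":0.0,"dy":0.0,"dz":0.01,"wx":0.0,"wy":0.0,"wz":0.0,"claw":-0.2},
])

```text
clock: 28.82
eef_pos: [628.9, -37.9, 53.9]
orientation: [-0.0, 0.709, 0.705, 0.0]
wrist_force: [-0.5, -0.4, -3.7]
opening: 0.519
```

move_arm([
  {"dx":0.0,"dy":0.0,"dz":0.0005,"wx":0.0,"wy":0.0,"wz":0.0,"claw":-0.2},
  {"dx":0.0,"dy":0.0,"dz":0.0005,"wx":0.0,"wy":0.0,"wz":0.0,"claw":-0.2},
  {"dx":0.0,"dy":0.0,"dz":0.0005,"wx":0.0,"wy":0.0,"wz":0.0,"claw":-0.2},
])

```text
clock: 29.2
eef_pos: [629.0, -37.9, 53.5]
orientation: [0.0, 0.709, 0.705, 0.0]
wrist_force: [-0.8, -1.0, 1.8]
opening: 0.516
```

move_arm([
  {"dx":0.0,"dy":0.0,"dz":0.0005,"wx":0.0,"wy":0.0,"wz":0.0,"claw":-0.2},
  {"dx":0.0,"dy":0.0,"dz":0.0005,"wx":0.0,"wy":0.0,"wz":0.0,"claw":-0.2},
  {"dx":0.0,"dy":0.0,"dz":0.0005,"wx":0.0,"wy":0.0,"wz":0.0,"claw":-0.2},
])

```text
clock: 29.58
eef_pos: [629.1, -37.9, 53.3]
orientation: [0.0, 0.709, 0.705, 0.0]
wrist_force: [-3.2, -0.8, 5.9]
opening: 0.514
```

Contact (the load went from -4.6 to +6 N). I'll ease off and release.

move_arm([
  {"dx":0.0,"dy":-0.0003,"dz":-0.0004,"wx":0.0,"wy":0.0,"wz":0.0,"claw":-0.2},
  {"dx":0.0,"dy":-0.0003,"dz":-0.0004,"wx":0.0,"wy":0.0,"wz":0.0,"claw":0.15},
  {"dx":0.0,"dy":-0.0003,"dz":-0.0004,"wx":0.0,"wy":0.0,"wz":0.0,"claw":0.7},
  {"dx":0.0,"dy":-0.0003,"dz":-0.0004,"wx":0.0,"wy":0.0,"wz":0.0,"claw":0.7},
  {"dx":0.0,"dy":-0.0003,"dz":-0.0004,"wx":0.0,"wy":0.0,"wz":0.0,"claw":0.7},
])

```text
clock: 30.2
eef_pos: [628.5, -37.9, 53.1]
orientation: [-0.0, 0.709, 0.705, -0.0]
wrist_force: [-0.7, 0.3, 0.7]
opening: 0.838
```

move_arm([
  {"dx":0.0,"dy":0.0,"dz":-0.02,"wx":0.0,"wy":0.0,"wz":0.0,"claw":0.7},
  {"dx":0.0,"dy":0.0,"dz":-0.06,"wx":0.0,"wy":0.0,"wz":0.0,"claw":1.0},
  {"dx":0.0,"dy":0.0,"dz":-0.11,"wx":0.0,"wy":0.0,"wz":0.0,"claw":1.0},
  {"dx":-0.05,"dy":-0.02,"dz":-0.11,"wx":0.0,"wy":0.0,"wz":0.0,"claw":1.0},
  {"dx":-0.1,"dy":-0.04,"dz":-0.11,"wx":0.0,"wy":0.0,"wz":0.0,"claw":1.0},
])

```text
clock: 30.82
eef_pos: [588.0, -138.6, 165.3]
orientation: [0.001, 0.709, 0.706, 0.001]
wrist_force: [-0.1, -0.7, 0.3]
opening: 0.999
```

move_arm([
  {"dx":-0.05,"dy":-0.03,"dz":0.0,"wx":0.0,"wy":0.0,"wz":0.0,"claw":1.0},
  {"dx":-0.1,"dy":-0.06,"dz":0.0,"wx":0.0,"wy":0.0,"wz":0.0,"claw":1.0},
  {"dx":-0.15,"dy":-0.08,"dz":0.0,"wx":0.0,"wy":0.0,"wz":0.0,"claw":1.0},
  {"dx":-0.2,"dy":-0.1,"dz":0.0,"wx":0.0,"wy":0.0,"wz":0.0,"claw":1.0},
  {"dx":-0.2,"dy":-0.1,"dz":0.0,"wx":0.0,"wy":0.0,"wz":0.0,"claw":1.0},
])

```text
clock: 31.45
eef_pos: [484.9, -341.3, 164.4]
orientation: [0.001, 0.711, 0.703, -0.001]
wrist_force: [0.2, 1.0, -0.0]
opening: 1.003
```

```bash
python3 - <<'E'
from h import *
mean(6)
t=eyes.get_image("top")["image"][130:290,180:390]; d=eyes.get_image("side")["image"][170:330,180:390]
cv2.imwrite("pics/fin.png",cv2.resize(np.hstack([t,d]),(798,304),interpolation=cv2.INTER_CUBIC))
E
```

```text
pos [ 487.38 -336.59  164.03] F [0.19 0.11 0.13] open 1.004 t 31.75
```

View pics/fin.png

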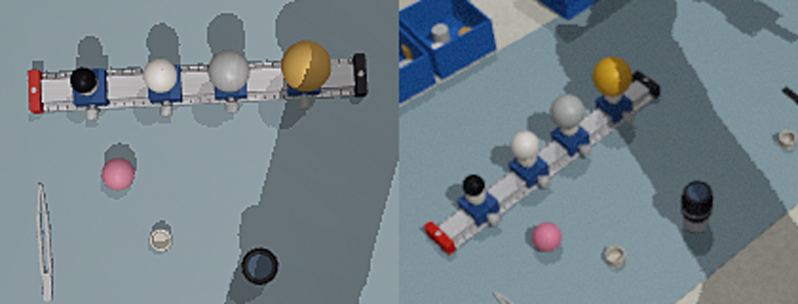

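All four balls are seated in order: black, white, steel, gold from red to black. The eyepiece is at top (317,270), as at the start. Handing in.

```bash
python3 -c "
from cell import order; print(order.sign_off())"
```

```text
the job is handed in; nothing more can be done
None
```

All four master balls are back on the rail, one per cup. From the red end cap to the black one they run 26 mm black, 34 mm white, 42 mm steel and 50 mm gold.

- **Setting down:** I lowered each ball in small steps until the wrist force showed contact, eased off and then let go. The wrist read at most about 14 N in my set-down readings, on the white ball, where I lowered slightly too far.
- **Last checks:** The final top and side views show every ball seated. The eyepiece is within about a pixel of where it started, and the gripper is open and clear of everything. I handed in at about 32 s.
- **Disagreements:** The two cameras differed by up to about 2.5 mm on some positions. I relied mainly on the top camera, which matched the robot's own position to within 1 mm. No check failed.

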